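# Fit a clean filter and lock the quarter-turn hatch of the dust extractor

### The job

Put the clean white filter cassette down into the open bay of the dust extractor's filter unit, lowering it rather than dropping it, until it sits flat on its seal, then swing the hatch shut over it. Lock the hatch with its red quarter-turn fastener: press the head down against its spring, turn it clockwise a full quarter turn and let go, so that the cam catches and holds the hatch. Leave the brown used filter, the cork block and the tape roll where they lie.

Things in the scene. Friction and masses are not known exactly. Their poses are not given: they have to be found in the camera images.
- filter_unit: grey filter unit of a bench dust extractor, fixed to the bench, 200 (x) x 180 (y) x 80 mm high; origin at the centre of its underside, x points from its front to its rear, z up. From front to rear: a pocket with the steel slotted keeper, then the filter bay, an open well 84 (x) x 120 (y) mm and 55 mm deep whose rim is the unit's top at z = 80 mm, then the hinge. A short black hose spigot sticks out 32 mm at the rear, low down.
- bay_seat (a point): centre of the flat black seat in the filter bay, 25 mm above the bench; 21 mm behind the unit's centre. Its axes are the unit's.
- hatch_hinge (a point): middle of the hatch's hinge line, which runs along the unit's y, 85 mm behind the unit's centre and 80.5 mm above the bench; axes of the unit
- hatch (a joint): angle of the white hatch, rad: 0 = shut, lying level on the rim; at pi/2 it stands upright on the hinge; stop at 1.9, leaning to the rear. It starts a little past upright. Stiff hinge: it stays at any angle and takes about 3 N at its free edge to push over. The hatch is a plate 190 mm from hinge to free edge, 170 mm wide, 6 mm thick; the hinge line lies at its underside.
- hatch_corner_left (a point): point on the hatch's outer face (upper face when shut), 178 mm from the hinge and 62 mm to the unit's +y side, clear of the red head: a place to push. Its z axis points out of the outer face, its x axis from the free edge to the hinge.
- hatch_corner_right (a point): the same on the -y side
- plunger (a joint): how far the fastener's head is pressed towards the hatch, m: 0 = sprung fully out (the head's disc stands 24 mm clear of the hatch); stop at 0.022. The spring takes about 3 N to start and 11 N at 0.019. With the hatch shut and the head not turned, the cam bar passes through the keeper's slot and is free to turn below it only from 0.0165 on; once turned a quarter and released, the cam springs up into its notch under the keeper and stays at about 0.012.
- knob (a joint): turn of the fastener's head, rad: 0 = unlocked, the red grip lies along the unit's x; stop at 1.571 = locked, the grip along the unit's y. Grows clockwise seen from above. It cannot turn while the head is out.
- knob_top (a point): centre of the top of the red grip, on the turning axis; its z axis is the turning axis (pointing out of the hatch), its x axis runs along the grip. The grip is a bar 60 mm long, 14 mm thick and 26 mm tall on a black disc of 60 mm diameter, whose upper face lies 26 mm below this point. On the hatch its axis is 147 mm from the hinge, on the unit's middle line.
- clean_filter: clean filter cassette: blue frame, white pleated paper, 74 (x) x 110 (y) mm, 34 mm high, with its lower 8 mm tapering in by 6 mm all round; origin at the centre of its underside, z up. It fits either way round and lies upright on the bench at the start. 0.13 to 0.25 kg.
- clean_filter_rib (a point): centre of the top of its blue grip rib, 52 mm above its underside: a solid rib 12 mm thick (along the cassette's y) and 68 mm long (along its x), 18 mm tall above the frame
- old_filter: the used cassette of the same make and size, its pleats caked brown; origin at the centre of its underside. Not to be used.
- cork_block: brown cork block, 60 x 110 x 38 mm, lying near the front edge of the bench; a bystander
- tape_roll: roll of white masking tape lying flat, 56 mm in diameter, 24 mm high, near the front edge; a bystander

How it is judged (in metres and radians):
On the way, in this order (a step that is already met when the one before it is completed fails the run):
1. the clean filter sits flat on the seat of the bay and is let go, the hatch still open (distance between clean_filter and bay_seat below 0.01 m and z of clean_filter in the frame of bay_seat below 0.003 m and angle between clean_filter's own z axis and vertical below 0.06 rad and contact force between the fingers and clean_filter below 0.1 N and value of joint hatch above 0.5 rad), for 0.2 s.
2. the hatch is shut over it, the fastener not yet turned (value of joint hatch below 0.03 rad and value of joint knob below 0.3 rad), for 0.1 s.
At the end, for the whole second after the job is handed in: The clean filter lies on the bay seat (origin within 10 mm of the seat point, at most 3 mm high, tilt under 0.06 rad), the hatch is shut (under 0.03 rad) and the fastener is locked: turned over 1.42 rad and released, the cam caught with the head 10 to 14.5 mm down (distance between clean_filter and bay_seat below 0.01 m and z of clean_filter in the frame of bay_seat below 0.003 m and angle between clean_filter's own z axis and vertical below 0.06 rad and value of joint hatch below 0.03 rad and value of joint knob above 1.42 rad and value of joint plunger between 0.01 and 0.0145 m and linear speed of clean_filter below 0.02 m/s); the robot touches nothing.
It fails at once if the clean filter is dropped: it falls free of the fingers faster than 0.7 m/s (linear speed of clean_filter above 0.7 m/s and contact force between the fingers and clean_filter below 0.1 N).
It fails at once if the used filter is moved by more than 40 mm (distance of old_filter from where it was at the start of the episode above 0.04 m).
It fails at once if the cork block or the tape roll is moved by more than 40 mm (distance of any of cork_block, tape_roll from where it was at the start of the episode above 0.04 m).
It also fails if it takes over 72 s, if anything falls off the work surface, if the arm or the gripper's body presses on something with over 40 N, if the wrist force passes 120 N, or if a joint passes its speed limit or range.

### The arm

A 6-joint arm with a two-finger parallel gripper is mounted at the origin on a cart in front of the work surface, level with it; the furniture and walls round the work are solid. World frame = base frame: x ahead of the robot, y to its left, z up, the work surface at z = 0. Lengths are in m, angles in degrees, forces in N, time in s.
With the tool pointing down it reaches from about 0.325 to 0.875 m from the base axis. Payload 4.4 kg.
Tool frame: the origin (TCP) lies at the very end of the fingers, on their centre line; the grasp point (between the pads) lies 19 mm behind it; z points along the fingers, y is the line along which they close (so a half turn about z gives the same grasp; the last joint's range is limited). The gripper opens to 85 mm and grips with 20 to 120 N. Pads are 22 mm wide; open, the fingers measure 114 mm over their backs; the gripper's body (76 mm by 85 mm) begins 54 mm behind the grasp point. The pads swing forward as they close: fully open they stand 13 mm farther back than shut.
Start: joints at [58.127, 11.837, 88.321, -0, 79.842, -8.623], TCP at [0.227, 0.528, 0.231] pointing down, gripper open.
Joint ranges: [-156.59, 156.59], [-49.26, 127.26], [12.9, 141.05], [-63.56, 243.56], [4.71, 150.69], [-161.64, 161.64]. Speed limits (degrees/s): [159.86, 159.86, 180, 180, 180, 180].

### API

Orientations are given as [roll, pitch, yaw] about the fixed x, y, z axes, in that order (R = Rz(yaw) Ry(pitch) Rx(roll)).
In Python, from cell import readout, imaging, robot gives the robot as it stands.
- The arm moves only by the shell command python3 -m inch 'ROWS' [FORCE]. ROWS is JSON, a list of rows, each an object with "dp": the shift along the tool's x, y, z in cm, a list of three; "angular": the turn, a rotation vector about the tool's x, y, z in rad, a list of three; "hand": the opening, from -1 (shut) to 1 (fully open). In form: [{"dp": [x, y, z], "angular": [rx, ry, rz], "hand": hand}, ...]. A call has exactly 10 rows; each row is the pose to reach, as a shift and turn from the pose commanded when the call began, along the tool's axes at that moment; what a row does not reach only later rows make up. A row lasts 1/10 s, in which the tool goes at most 50 mm and 8.59 degrees, less where a joint would pass 70% of its speed; a pose out of reach is approached as far as the arm can. A call with a gripper value outside its range is refused whole. The fingers move at their own pace and stop on an object; FORCE is the grip in N (left out, the last holds). Time passes only in rows, so rows that repeat a pose let the fingers close, or fill a call up. It gives the time, the measured TCP pose, the force, the opening and the grip force at its end, in the units of the state.
- readout.observe(): the state, without advancing time (a new reading comes with each control period).
- imaging.capture(name): name is "side" or "top" or "wrist"; returns a dict with "pixels" (420x560x3 uint8, red, green, blue), "range_z" (420x560 float32, m along the optical axis (not along the pixel's ray), 0 where there is no reading), "fx", "fy", "cx", "cy" (pixels), "T" (4x4, takes a point from camera to world coordinates); the wrist camera has in their place "mount" (4x4, takes a point from camera to tool coordinates, whose origin is the TCP and whose axes are the flange's). Camera axes: x right, y down, z forward; pixel columns grow to the right and rows downward; lengths in m; the calibration is good to about 2 mm. A picture is of the moment at which its call begins: read the wrist's pose just before it.
- robot.hand_in(): hands the job in; it is judged then, once.
The state is a dict: "time_s": time; "joint_positions": joint angles; "qvel": joint speeds; "effort": joint torques, N m; "ee_pos": TCP position; "orientation": TCP orientation; "ft_force": force on the tool from outside, world axes, zero at the start; "moment": the same for the moment, N m; "gripper_width": finger opening in m; "grip_force": force on a finger pad.
Only numpy, scipy, OpenCV 4.12 (cv2) and the standard library are available. Lean on these libraries where they do the work, as an engineer would, in place of code of your own. Each camera call takes 0.05 s, during which the arm holds its last target. There are 200 camera calls.

## Working session

There is one attempt and no reset: what is moved stays moved. The work goes in short steps, Python scripts to look and compute and a shell command to move; the robot and the scene stay as the last step left them, time stands still between calls to the robot, and variables do not carry over. Pictures are saved under pics/ and viewed, at most 10 in all, crops included, and the job is handed in when it is done.

```bash
mkdir -p pics; ls
python3 - <<'E'
from cell import readout, imaging
import cv2,numpy as np
print(readout.observe())
a=[]
for n in("side","top"):
    c=imaging.capture(n); np.savez(n+".npz",**c); a.append(c); print(n,c["fx"],c["cx"],c["cy"],np.round(c["T"],3).tolist())
    cv2.imwrite(f"pics/{n}0.png",c["pixels"][:,:,::-1])
E
```

```text
pics
{'time_s': 0.0, 'joint_positions': array([ 5.81257870e+01,  1.18843963e+01,  8.84071930e+01, -4.99563825e-04,
        7.98442368e+01, -8.62140351e+00]), 'qvel': array([ 0.01862834, -0.00418853,  0.01224442, -0.00680682,  0.07168466,
       -0.02261749]), 'effort': array([ 1.18191885e-03, -3.83029425e+01, -2.91600323e+01, -9.88435590e-05,
        1.03719477e-02,  1.08443660e-05]), 'ee_pos': array([0.22657949, 0.52761568, 0.23010453]), 'orientation': array([-1.79865635e+02, -1.98749720e-02,  1.56747256e+02]), 'ft_force': array([-0.3271374 ,  0.5542056 , -0.01668936]), 'moment': array([-0.01208133, -0.02512886, -0.04347691]), 'grip_force': 0.0, 'gripper_width': 0.08557102313351808}
side 474.4361692524522 284.61377182282683 210.02967320461767 [[1.0, 0.023, 0.001, 0.498], [0.013, -0.609, 0.793, -0.659], [0.019, -0.793, -0.609, 0.636], [0.0, 0.0, 0.0, 1.0]]
top 523.7216467934242 281.5881553856374 211.97481807157916 [[-0.011, -0.983, 0.182, 0.279], [-1.0, 0.013, 0.005, 0.003], [-0.007, -0.182, -0.983, 1.287], [0.0, 0.0, 0.0, 1.0]]
```

View pics/side0.png

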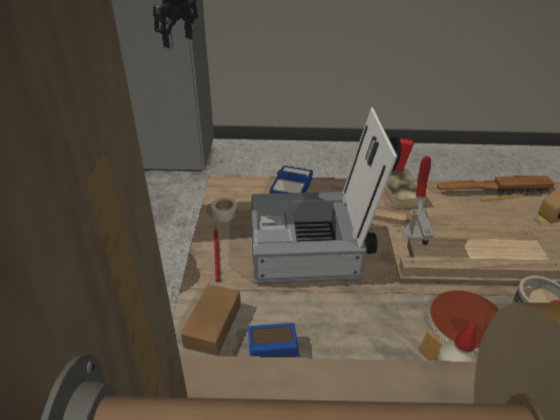

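View pics/top0.png

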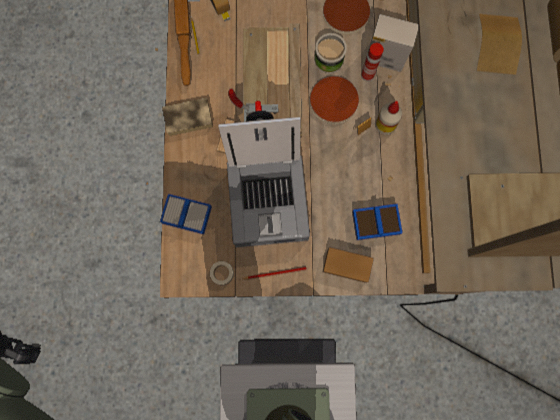

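Side view: unit around (305,235) with hatch open, clean filter at (291,182), used one at (274,340). Top view: clean at (187,214), unit at (268,200), tape (221,272), cork (348,264), used filter (377,221).

```bash
cat > h.py <<'E'
import numpy as np,cv2
def cloud(c,T=None):
    T=c["T"] if T is None else T
    v,u=np.indices(c["range_z"].shape); z=c["range_z"]
    p=np.stack([(u-c["cx"])*z/c["fx"],(v-c["cy"])*z/c["fy"],z],-1)
    w=p@T[:3,:3].T+T[:3,3]; w[z<=0]=np.nan
    return w
def rect(w): return cv2.minAreaRect(np.float32(w[:,:2]))
def big(m):
    n,l,s,_=cv2.connectedComponentsWithStats(m.astype(np.uint8)); return l==1+np.argmax(s[1:,4])
E
python3 - <<'E'
from h import *
for n in("top","side"):
    c=dict(np.load(n+".npz")); w=cloud(c); Z=w[...,2]
    v,u=np.indices(Z.shape)
    hsv=cv2.cvtColor(c["pixels"],cv2.COLOR_RGB2HSV)
    box=((u>150)&(u<320)&(v>150)&(v<260)) if n=="top" else ((u>240)&(u<390)&(v>100)&(v<290))
    m=big(box&(abs(Z-.08)<.006)&(hsv[...,1]<80)); print(n,"unit",m.sum(),rect(w[m]),np.median(Z[m]))
    b=(hsv[...,0]>100)&(hsv[...,0]<130)&(hsv[...,1]>120)&(hsv[...,2]>50)
    f=((u>150)&(u<222)&(v>180)&(v<245)) if n=="top" else ((u>262)&(u<320)&(v>160)&(v<200))
    m=big(f&b&(abs(Z-.034)<.007)); print("frame",m.sum(),rect(w[m]),np.median(Z[m]))
    m=f&b&(Z>.046)&(Z<.06); print("rib",m.sum(),np.median(w[m],0) if m.sum() else 0, rect(w[m]) if m.sum()>3 else 0)
    m=f&(Z>.02)&(Z<.06); print("all",rect(w[m]))
    # hatch
    m=(Z>.1)&(Z<.30)&(abs(w[...,0]-.6)<.35)&(abs(w[...,1])<.12)
    print("hatch",m.sum(),np.nanmin(w[m],0),np.nanmax(w[m],0))
    # obstacles by height
    for y in np.arange(-.5,.5,.1):
        mm=(abs(w[...,1]-y)<.05)&(Z>.09)&(w[...,0]>.2)&(w[...,0]<.8)
        if mm.sum()>10: print(n,round(y,1),mm.sum(),np.round(np.nanpercentile(w[mm],[1,99],axis=0),2).tolist())
    s={"top":[(221,272),(348,264),(377,221),(420,200)],"side":[(223,207),(212,317),(274,330)]}[n]
    for p in s: print(p,w[p[1],p[0]].round(3))
c=dict(np.load("top.npz"))
cv2.imwrite("pics/crop.png",cv2.resize(c["pixels"][110:250,150:320,::-1],None,fx=4,fy=4))
E
```

```text
top unit 3502 ((0.5357211232185364, 0.04262155294418335), (0.19706688821315765, 0.17981772124767303), 4.794980049133301) 0.07954997030470945
frame 152 ((0.5099480748176575, 0.23960141837596893), (0.09721169620752335, 0.07172370702028275), 74.52823638916016) 0.0335072219058179
rib 117 [0.51097277 0.24447338 0.05186945] ((0.5115097165107727, 0.24497175216674805), (0.010543322190642357, 0.06539389491081238), 74.58642578125)
all ((0.512956440448761, 0.24548466503620148), (0.11066578328609467, 0.07457524538040161), 75.02983856201172)
hatch 3188 [ 0.61654735 -0.03317766  0.10005323] [0.77171101 0.11997917 0.2724038 ]
top -0.5 9589 [[0.32, -0.55, 0.15], [0.8, -0.45, 0.43]]
top -0.4 11289 [[0.32, -0.45, 0.15], [0.79, -0.35, 0.52]]
top -0.3 3716 [[0.32, -0.35, 0.09], [0.79, -0.25, 0.16]]
top -0.2 110 [[0.72, -0.25, 0.09], [0.76, -0.23, 0.14]]
top -0.0 1680 [[0.63, -0.03, 0.09], [0.69, 0.05, 0.27]]
top 0.1 1981 [[0.62, 0.05, 0.09], [0.77, 0.13, 0.27]]
top 0.4 154 [[0.2, 0.38, 0.53], [0.22, 0.4, 0.57]]
(221, 272) [ 0.37   0.16  -0.005]
(348, 264) [ 0.383 -0.147  0.038]
(377, 221) [ 0.484 -0.219
[... 397 characters left out ...]
), (0.011790371499955654, 0.06406304240226746), 74.76119232177734)
all ((0.5124316215515137, 0.24133121967315674), (0.11147377640008926, 0.07440519332885742), 74.49492645263672)
hatch 4203 [ 0.61898929 -0.03822419  0.10002479] [0.77589403 0.11990403 0.26640987]
side -0.5 57278 [[0.4, -0.55, 0.34], [0.61, -0.45, 0.59]]
side -0.4 20121 [[0.4, -0.45, 0.16], [0.7, -0.35, 0.58]]
side -0.3 7188 [[0.39, -0.35, 0.09], [0.75, -0.26, 0.16]]
side -0.2 16 [[0.73, -0.25, 0.09], [0.74, -0.24, 0.1]]
side -0.0 2679 [[0.63, -0.04, 0.09], [0.71, 0.05, 0.26]]
side 0.1 1865 [[0.62, 0.05, 0.09], [0.77, 0.13, 0.26]]
(223, 207) [0.363 0.174 0.001]
(212, 317) [ 0.386 -0.162  0.035]
(274, 330) [ 0.486 -0.18   0.029]
```

View pics/crop.png

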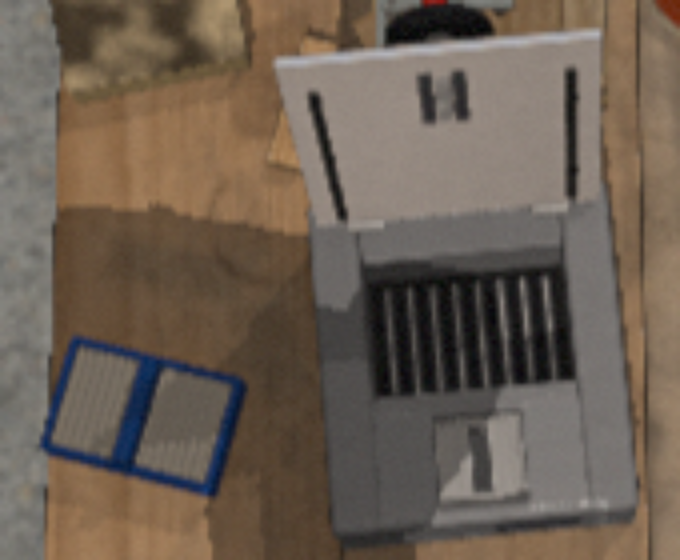

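```bash
cat >> h.py <<'E'
from scipy.spatial.transform import Rotation as Ro
def to(x,y,z,yaw,pitch=0):
    from cell import readout
    s=readout.observe(); R=Ro.from_euler("xyz",s["orientation"],degrees=True)
    Rt=Ro.from_euler("xyz",[180,pitch,yaw],degrees=True)
    print("t",s["time_s"],"pos",np.round(s["ee_pos"],4),np.round(s["orientation"],2),"F",np.round(s["ft_force"],1),"w",round(s["gripper_width"],4))
    print("dp cm",np.round(R.inv().apply(np.array([x,y,z])-s["ee_pos"])*100,2),"ang",np.round((R.inv()*Rt).as_rotvec(),3))
E
python3 -c "
from h import *
to(.512,.243,.2,164.6)"
```

```text
t 0.1 pos [0.2266 0.5277 0.2302] [-1.7988e+02 -2.0000e-02  1.5675e+02] F [-0.2  0.2 -0.3] w 0.085
dp cm [-37.46 -14.89   3.04] ang [-0.002 -0.    -0.137]
```

```bash
python3 -m inch '[{"dp":[-3.7,-1.5,0.3],"angular":[0,0,-0.014],"hand":1},{"dp":[-7.5,-3,0.6],"angular":[0,0,-0.03],"hand":1},{"dp":[-11.2,-4.5,0.9],"angular":[0,0,-0.04],"hand":1},{"dp":[-15,-6,1.2],"angular":[0,0,-0.055],"hand":1},{"dp":[-19,-7.5,1.5],"angular":[0,0,-0.07],"hand":1},{"dp":[-23,-9,1.8],"angular":[0,0,-0.08],"hand":1},{"dp":[-27,-10.7,2.1],"angular":[0,0,-0.1],"hand":1},{"dp":[-31,-12.3,2.5],"angular":[0,0,-0.12],"hand":1},{"dp":[-35,-13.9,2.8],"angular":[0,0,-0.137],"hand":1},{"dp":[-37.5,-14.9,3],"angular":[0,0,-0.137],"hand":1}]' 40
python3 -m inch '[{"dp":[0,0,0],"angular":[0,0,0],"hand":0},{"dp":[0,0,0],"angular":[0,0,0],"hand":0},{"dp":[0,0,0],"angular":[0,0,0],"hand":0},{"dp":[0,0,0],"angular":[0,0,0],"hand":0},{"dp":[0,0,0],"angular":[0,0,0],"hand":0},{"dp":[0,0,0],"angular":[0,0,0],"hand":0},{"dp":[0,0,0],"angular":[0,0,0],"hand":0},{"dp":[0,0,0],"angular":[0,0,0],"hand":0},{"dp":[0,0,0],"angular":[0,0,0],"hand":0},{"dp":[0,0,0],"angular":[0,0,0],"hand":0}]'
cat >> h.py <<'E'
def wrist():
    from cell import readout,imaging
    s=readout.observe(); c=imaging.capture("wrist")
    T=np.eye(4); T[:3,:3]=Ro.from_euler("xyz",s["orientation"],degrees=True).as_matrix(); T[:3,3]=s["ee_pos"]
    return c,T@c["mount"]
E
python3 - <<'E'
from h import *
c,T=wrist(); w=cloud(c,T); Z=w[...,2]; print(T.round(3).tolist())
cv2.imwrite("pics/w1.png",c["pixels"][:,:,::-1])
hsv=cv2.cvtColor(c["pixels"],cv2.COLOR_RGB2HSV)
b=(hsv[...,0]>100)&(hsv[...,0]<130)&(hsv[...,1]>120)&(hsv[...,2]>40)
m=b&(abs(Z-.052)<.006);print(m.sum(),rect(w[m]),np.median(Z[m]))
m=b&(abs(Z-.034)<.006);print(m.sum(),rect(w[m]),np.median(Z[m]))
to(.512,.243,.1,164.6)
E
```

```text
time_s: 1.1
ee_pos: [0.5142, 0.2408, 0.2005]
orientation: [-179.9, -0.0, 164.5]
ft_force: [-0.3, -0.0, -0.3]
gripper_width: 0.085
grip_force: 0.0
time_s: 2.1
ee_pos: [0.5127, 0.2433, 0.2013]
orientation: [-180.0, -0.0, 164.6]
ft_force: [0.9, -0.4, -0.2]
gripper_width: 0.0426
grip_force: 0.0
[[0.266, 0.918, 0.293, 0.437], [0.964, -0.254, -0.082, 0.265], [-0.001, 0.304, -0.953, 0.345], [0.0, 0.0, 0.0, 1.0]]
681 ((0.5098241567611694, 0.24544364213943481), (0.011189347133040428, 0.06661451607942581), 74.75323486328125) 0.052594327832086396
1473 ((0.5100710988044739, 0.2455839067697525), (0.10850351303815842, 0.07342644035816193), 74.61560821533203) 0.03456011098010042
t 2.15 pos [0.5128 0.2433 0.2013] [-180.     -0.    164.59] F [ 0.9 -0.7 -0.1] w 0.0425
dp cm [ 0.06 -0.05 10.13] ang [-0. -0. -0.]
```

View pics/w1.png

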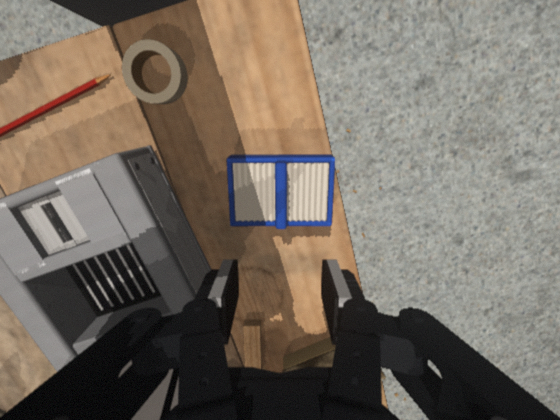

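Wrist view: clean cassette at (281,190) with its rib vertical between the fingers (fingers at (230,290) and (335,290)); bay at lower left.

```bash
python3 -m inch '[{"dp":[0.1,0,2],"angular":[0,0,0],"hand":0},{"dp":[0.2,0,5],"angular":[0,0,0],"hand":0},{"dp":[0.2,0,8],"angular":[0,0,0],"hand":0},{"dp":[0.2,0,11],"angular":[0,0,0],"hand":0},{"dp":[0.2,0,13],"angular":[0,0,0],"hand":0},{"dp":[0.2,0,14.5],"angular":[0,0,0],"hand":0},{"dp":[0.2,0,15.4],"angular":[0,0,0],"hand":0},{"dp":[0.2,0,16],"angular":[0,0,0],"hand":0},{"dp":[0.2,0,16.2],"angular":[0,0,0],"hand":0},{"dp":[0.2,0,16.2],"angular":[0,0,0],"hand":0}]' 40
python3 -m inch '[{"dp":[0,0,0],"angular":[0,0,0],"hand":-0.5},{"dp":[0,0,0],"angular":[0,0,0],"hand":-1},{"dp":[0,0,0],"angular":[0,0,0],"hand":-1},{"dp":[0,0,0],"angular":[0,0,0],"hand":-1},{"dp":[0,0,0],"angular":[0,0,0],"hand":-1},{"dp":[0,0,0],"angular":[0,0,0],"hand":-1},{"dp":[0,0,0],"angular":[0,0,0],"hand":-1},{"dp":[0,0,0],"angular":[0,0,0],"hand":-1},{"dp":[0,0,0],"angular":[0,0,0],"hand":-1},{"dp":[0,0,0],"angular":[0,0,0],"hand":-1}]' 50
```

```text
time_s: 3.15
ee_pos: [0.5114, 0.2441, 0.0399]
orientation: [180.0, 0.1, 164.6]
ft_force: [0.1, 0.1, 0.1]
gripper_width: 0.0426
grip_force: 0.0
time_s: 4.15
ee_pos: [0.5116, 0.2442, 0.0403]
orientation: [179.9, 0.1, 164.6]
ft_force: [-0.4, -0.1, 5.6]
gripper_width: 0.0106
grip_force: 52.7
```

```bash
python3 -m inch '[{"dp":[0,0,-0.5],"angular":[0,0,0],"hand":-1},{"dp":[0,0,-1.5],"angular":[0,0,0],"hand":-1},{"dp":[0,0,-3],"angular":[0,0,0],"hand":-1},{"dp":[0,0,-5],"angular":[0,0,0],"hand":-1},{"dp":[0,0,-7],"angular":[0,0,0],"hand":-1},{"dp":[0,0,-9],"angular":[0,0,0],"hand":-1},{"dp":[0,0,-11],"angular":[0,0,0],"hand":-1},{"dp":[0,0,-13],"angular":[0,0,0],"hand":-1},{"dp":[0,0,-15],"angular":[0,0,0],"hand":-1},{"dp":[0,0,-16],"angular":[0,0,0],"hand":-1}]' 50
python3 -m inch '[{"dp":[-0.5,-1,0],"angular":[0,0,-0.02],"hand":-1},{"dp":[-1.5,-3,0],"angular":[0,0,-0.06],"hand":-1},{"dp":[-2.9,-5.5,0],"angular":[0,0,-0.11],"hand":-1},{"dp":[-4.3,-8,0],"angular":[0,0,-0.16],"hand":-1},{"dp":[-5.7,-10.6,0],"angular":[0,0,-0.21],"hand":-1},{"dp":[-7.1,-13.2,0],"angular":[0,0,-0.26],"hand":-1},{"dp":[-8.4,-15.7,0],"angular":[0,0,-0.31],"hand":-1},{"dp":[-9.3,-17.5,0],"angular":[0,0,-0.34],"hand":-1},{"dp":[-9.7,-18.2,0],"angular":[0,0,-0.353],"hand":-1},{"dp":[-9.7,-18.2,0],"angular":[0,0,-0.353],"hand":-1}]' 50
python3 - <<'E'
from h import *
c,T=wrist(); w=cloud(c,T); Z=w[...,2]; np.savez("w2.npz",T=T,**{k:c[k] for k in("pixels","range_z","fx","fy","cx","cy")})
cv2.imwrite("pics/w2.png",c["pixels"][:,:,::-1])
hsv=cv2.cvtColor(c["pixels"],cv2.COLOR_RGB2HSV)
b=(hsv[...,0]>100)&(hsv[...,0]<130)&(hsv[...,1]>120)&(hsv[...,2]>40)
m=b&(abs(Z-.194)<.008);print("frame",m.sum(),rect(w[m]),np.median(Z[m]))
m=(abs(Z-.08)<.006)&(hsv[...,1]<80);m=big(m);print("unit",m.sum(),rect(w[m]),np.median(Z[m]))
to(.557,.043,.2,184.8)
E
```

```text
time_s: 5.15
ee_pos: [0.5119, 0.2443, 0.2026]
orientation: [179.9, 0.2, 164.6]
ft_force: [1.1, -0.0, -1.4]
gripper_width: 0.0105
grip_force: 51.8
time_s: 6.15
ee_pos: [0.556, 0.042, 0.1993]
orientation: [180.0, -0.0, -175.3]
ft_force: [0.4, -0.3, -1.8]
gripper_width: 0.0103
grip_force: 51.7
frame 4669 ((0.5483366847038269, 0.04187345504760742), (0.061490848660469055, 0.10875855386257172), 4.594404697418213) 0.1934278047427556
unit 19952 ((0.4902450442314148, 0.038555193692445755), (0.10927192866802216, 0.18050198256969452), 4.607522487640381) 0.08079385141202736
t 6.2 pos [0.5558 0.0429 0.1992] [ 1.7996e+02 -2.0000e-02 -1.7524e+02] F [ 0.5 -0.6 -2.2] w 0.0104
dp cm [-0.12 -0.   -0.08] ang [ 0.001 -0.    -0.001]
```

View pics/w2.png

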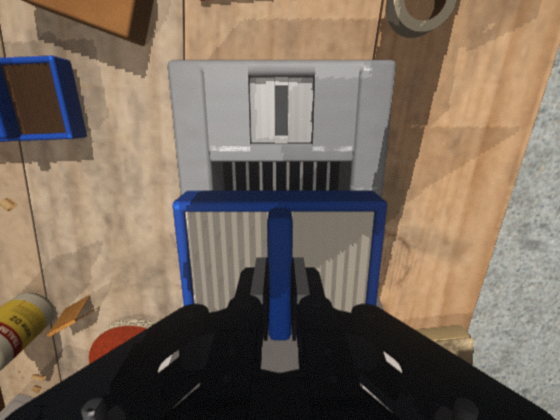

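The cassette (front edge at (280,200)) hangs square over the bay; keeper at (281,110); used filter far left.

```bash
python3 -m inch '[{"dp":[-0.17,0.09,1],"angular":[0,0,0],"hand":-1},{"dp":[-0.17,0.09,2.5],"angular":[0,0,0],"hand":-1},{"dp":[-0.17,0.09,4],"angular":[0,0,0],"hand":-1},{"dp":[-0.17,0.09,5.5],"angular":[0,0,0],"hand":-1},{"dp":[-0.17,0.09,7],"angular":[0,0,0],"hand":-1},{"dp":[-0.17,0.09,8],"angular":[0,0,0],"hand":-1},{"dp":[-0.17,0.09,9],"angular":[0,0,0],"hand":-1},{"dp":[-0.17,0.09,10],"angular":[0,0,0],"hand":-1},{"dp":[-0.17,0.09,10.5],"angular":[0,0,0],"hand":-1},{"dp":[-0.17,0.09,10.5],"angular":[0,0,0],"hand":-1}]' 50
```

```text
time_s: 7.2
ee_pos: [0.557, 0.0437, 0.0934]
orientation: [180.0, -0.1, -175.2]
ft_force: [0.9, 0.3, -1.5]
gripper_width: 0.0105
grip_force: 51.7
```

```bash
python3 -m inch '[{"dp":[0,0,0.4],"angular":[0,0,0],"hand":-1},{"dp":[0,0,0.8],"angular":[0,0,0],"hand":-1},{"dp":[0,0,1.2],"angular":[0,0,0],"hand":-1},{"dp":[0,0,1.6],"angular":[0,0,0],"hand":-1},{"dp":[0,0,2],"angular":[0,0,0],"hand":-1},{"dp":[0,0,2.3],"angular":[0,0,0],"hand":-1},{"dp":[0,0,2.5],"angular":[0,0,0],"hand":-1},{"dp":[0,0,2.6],"angular":[0,0,0],"hand":-1},{"dp":[0,0,2.7],"angular":[0,0,0],"hand":-1},{"dp":[0,0,2.7],"angular":[0,0,0],"hand":-1}]' 50
```

```text
time_s: 8.2
ee_pos: [0.5576, 0.0437, 0.0673]
orientation: [-180.0, -0.0, -175.2]
ft_force: [0.3, 0.3, -1.4]
gripper_width: 0.0103
grip_force: 51.7
```

```bash
python3 -m inch '[{"dp":[0,0,0.1],"angular":[0,0,0],"hand":-1},{"dp":[0,0,0.2],"angular":[0,0,0],"hand":-1},{"dp":[0,0,0.25],"angular":[0,0,0],"hand":-1},{"dp":[0,0,0.25],"angular":[0,0,0],"hand":-1},{"dp":[0,0,0.3],"angular":[0,0,0],"hand":-1},{"dp":[0,0,0.3],"angular":[0,0,0],"hand":-1},{"dp":[0,0,0.35],"angular":[0,0,0],"hand":-1},{"dp":[0,0,0.35],"angular":[0,0,0],"hand":-1},{"dp":[0,0,0.35],"angular":[0,0,0],"hand":-1},{"dp":[0,0,0.35],"angular":[0,0,0],"hand":-1}]' 50
```

```text
time_s: 9.2
ee_pos: [0.5578, 0.0437, 0.0653]
orientation: [-180.0, 0.0, -175.2]
ft_force: [-4.8, -0.4, 8.7]
gripper_width: 0.0109
grip_force: 53.1
```

```bash
python3 -m inch '[{"dp":[0,0,0],"angular":[0,0,0],"hand":-0.6},{"dp":[0,0,0],"angular":[0,0,0],"hand":-0.4},{"dp":[0,0,0],"angular":[0,0,0],"hand":-0.2},{"dp":[0,0,0],"angular":[0,0,0],"hand":-0.2},{"dp":[0,0,0],"angular":[0,0,0],"hand":-0.2},{"dp":[0,0,0],"angular":[0,0,0],"hand":-0.2},{"dp":[0,0,-0.5],"angular":[0,0,0],"hand":-0.2},{"dp":[0,0,-1],"angular":[0,0,0],"hand":-0.2},{"dp":[0,0,-2],"angular":[0,0,0],"hand":-0.2},{"dp":[0,0,-4],"angular":[0,0,0],"hand":-0.2}]' 50
python3 -m inch '[{"dp":[0.5,0,-2],"angular":[0,0,0],"hand":-0.2},{"dp":[1.5,0,-5],"angular":[0,0,0],"hand":-0.2},{"dp":[3,0,-8],"angular":[0,0,0],"hand":-0.2},{"dp":[4.5,0,-11],"angular":[0,0,0],"hand":-0.2},{"dp":[6,0,-13],"angular":[0,0,0],"hand":-0.2},{"dp":[7,0,-15],"angular":[0,0,0],"hand":-0.2},{"dp":[7,0,-16],"angular":[0,0,0],"hand":-0.5},{"dp":[7,0,-16],"angular":[0,0,0],"hand":-1},{"dp":[7,0,-16],"angular":[0,0,0],"hand":-1},{"dp":[7,0,-16],"angular":[0,0,0],"hand":-1}]' 50
python3 - <<'E'
from h import *
from cell import imaging
c=imaging.capture("side"); w=cloud(c); Z=w[...,2]
hsv=cv2.cvtColor(c["pixels"],cv2.COLOR_RGB2HSV); v,u=np.indices(Z.shape)
b=(hsv[...,0]>100)&(hsv[...,0]<130)&(hsv[...,1]>120)&(hsv[...,2]>30)&(abs(w[...,1]-.04)<.08)&(Z<.1)
print(b.sum(), np.percentile(Z[b],[2,50,90,98]))
c,T=wrist(); w=cloud(c,T); Z=w[...,2]
hsv=cv2.cvtColor(c["pixels"],cv2.COLOR_RGB2HSV)
b=(hsv[...,0]>100)&(hsv[...,0]<130)&(hsv[...,1]>120)&(hsv[...,2]>30)&(abs(w[...,1]-.04)<.08)&(abs(w[...,0]-.55)<.08)
m=b&(abs(Z-.059)<.006);print("frame",m.sum(),rect(w[m]),np.median(Z[m]),np.percentile(Z[b],[5,50,95]))
cv2.imwrite("pics/w3.png",c["pixels"][:,:,::-1])
m=(abs(Z-.08)<.006)&(hsv[...,1]<80);m=big(m);print("unit",m.sum(),rect(w[m]),np.median(Z[m]))
to(.48,.04,.3,184.8)
E
```

```text
time_s: 10.2
ee_pos: [0.5564, 0.0438, 0.1035]
orientation: [180.0, -0.2, -175.2]
ft_force: [0.8, -0.2, -0.0]
gripper_width: 0.0343
grip_force: 0.0
time_s: 11.2
ee_pos: [0.4874, 0.0379, 0.2624]
orientation: [180.0, -0.1, -175.2]
ft_force: [-0.6, -0.1, 0.2]
gripper_width: -0.0
grip_force: 0.0
463 [0.05280411 0.06562054 0.07459251 0.07591609]
frame 764 ((0.556364893913269, 0.04396083205938339), (0.07157312333583832, 0.10981081426143646), 5.13053035736084) 0.05961182529992812 [0.05830285 0.06001433 0.07843361]
unit 14745 ((0.5314242243766785, 0.04178918898105621), (0.19261528551578522, 0.1804332137107849), 4.752409934997559) 0.08060221322181715
t 11.3 pos [0.4874 0.0379 0.2623] [ 1.7997e+02 -1.6000e-01 -1.7518e+02] F [ 0.   0.3 -0.9] w -0.0001
dp cm [ 0.73  0.27 -3.76] ang [ 0.001 -0.003  0.   ]
```

View pics/w3.png

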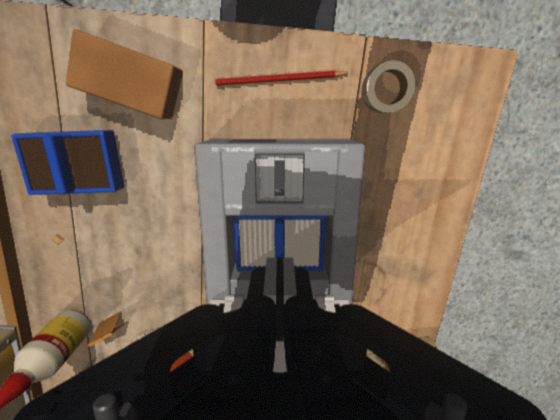

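The cassette lies in the bay (frame around (280,243)), the keeper at (280,178); fingers shut in the foreground.

Run:
```python
from h import *
U=np.array([.536,.042]); a=np.radians(4.8); ex=np.array([np.cos(a),np.sin(a)]); ey=np.array([-ex[1],ex[0]])
for n in("top","side"):
    c=dict(np.load(n+".npz")); w=cloud(c).reshape(-1,3); 
    px=(w[:,:2]-U)@ex; py=(w[:,:2]-U)@ey; z=w[:,2]
    m=(abs(py)<.08)&(z>.11)&(z<.26)&(px>.07)&(px<.13)
    k=np.polyfit(z[m],px[m],1); print(n,m.sum(),"theta",np.pi/2+np.arctan(k[0]),"px at .0805",np.polyval(k,.0805))
    m=(px>.0)&(px<.2)&(abs(py)<.1); print("ztop",np.nanpercentile(z[m],99.8))
    for x0 in np.arange(.1,.36,.04):
        print(round(x0,2),[ (lambda q: round(float(np.nanmax(q)),2) if len(q) else -1)(z[(abs(px-x0-.02)<.02)&(abs(py-y0)<.02)&(z<.45)]) for y0 in np.arange(-.16,.17,.04)])
for r in(.19,.178): print(U+ex*.085)
```

```text
top 2463 theta 1.744049561726688 px at .0805 0.08702086705583605
ztop 0.26937775935622055
0.1 [0.01, 0.01, 0.27, 0.27, 0.27, 0.27, 0.27, 0.01, 0.01]
0.14 [0.01, 0.01, 0.05, 0.24, 0.25, 0.24, 0.02, 0.02, 0.01]
0.18 [0.02, 0.05, 0.05, 0.07, -1, 0.02, -1, 0.03, 0.04]
0.22 [0.02, 0.05, 0.05, 0.08, 0.08, 0.18, 0.18, 0.04, 0.04]
0.26 [0.02, 0.05, 0.05, 0.05, 0.02, 0.03, 0.01, 0.03, 0.04]
0.3 [0.06, 0.05, 0.05, 0.05, 0.03, 0.03, 0.01, 0.01, 0.03]
0.34 [0.07, 0.05, 0.05, 0.05, 0.03, 0.02, 0.01, 0.01, 0.03]
side 2633 theta 1.7434457537381534 px at .0805 0.086644450461121
ztop 0.26518106655021684
0.1 [0.0, 0.0, 0.27, 0.27, 0.27, 0.27, 0.27, -1, -1]
0.14 [0.0, 0.04, 0.04, 0.24, 0.25, 0.23, 0.02, 0.01, -1]
0.18 [0.01, 0.04, 0.04, 0.07, 0.07, 0.06, 0.02, 0.03, 0.03]
0.22 [0.01, 0.04, 0.04, 0.08, 0.07, 0.17, 0.16, 0.03, 0.03]
0.26 [0.01, 0.04, 0.04, 0.04, 0.02, 0.02, 0.0, 0.03, 0.03]
0.3 [0.07, 0.04, 0.04, 0.04, 0.02, 0.02, 0.0, 0.0, 0.02]
0.34 [0.07, 0.04, 0.04, 0.04, 0.02, 0.02, 0.0, 0.0, 0.03]
[0.62070189 0.04911262]
[0.62070189 0.04911262]
```

```bash
python3 -m inch '[{"dp":[0,1,-2],"angular":[0,0,0],"hand":-1},{"dp":[0,2,-4.5],"angular":[0,0,0],"hand":-1},{"dp":[-1.5,4,-5.2],"angular":[0,0,0],"hand":-1},{"dp":[-4.5,6.2,-5.2],"angular":[0,0,0],"hand":-1},{"dp":[-8,6.2,-5.2],"angular":[0,0,0],"hand":-1},{"dp":[-12,6.2,-5.2],"angular":[0,0,0],"hand":-1},{"dp":[-16,6.2,-5.2],"angular":[0,0,0],"hand":-1},{"dp":[-19,6.2,-5.2],"angular":[0,0,0],"hand":-1},{"dp":[-21,6.2,-5.2],"angular":[0,0,0],"hand":-1},{"dp":[-21,6.2,-5.2],"angular":[0,0,0],"hand":-1}]' 50
cat >> h.py <<'E'
U=np.array([.536,.042]); _a=np.radians(4.8); ex=np.array([np.cos(_a),np.sin(_a)]); ey=np.array([-ex[1],ex[0]])
def tou(px,py,z,yaw=184.8):
    from cell import readout
    p=readout.observe()["ee_pos"][:2]-U; print("unit xy",(p@ex).round(4),(p@ey).round(4)); to(*(U+px*ex+py*ey),z,yaw)
E
python3 -c "
from h import *
tou(.16,.062,.24)"
```

```text
time_s: 12.3
ee_pos: [0.6935, 0.1171, 0.3126]
orientation: [180.0, -0.2, -175.2]
ft_force: [-0.1, -0.1, 0.2]
gripper_width: 0.0002
grip_force: 0.0
unit xy 0.1632 0.0617
t 12.3 pos [0.6935 0.1171 0.3126] [ 1.8000e+02 -1.7000e-01 -1.7519e+02] F [-0.1 -0.1  0.2] w 0.0002
dp cm [0.3  0.03 7.26] ang [ 0.    -0.003  0.   ]
```

```bash
python3 -m inch '[{"dp":[0,0,2],"angular":[0,0,0],"hand":-1},{"dp":[0,0,4.5],"angular":[0,0,0],"hand":-1},{"dp":[0,0,6.8],"angular":[0,0,0],"hand":-1},{"dp":[0,0,7.2],"angular":[0,0,0],"hand":-1},{"dp":[0.8,0,7.2],"angular":[0,0,0],"hand":-1},{"dp":[2,0,7.2],"angular":[0,0,0],"hand":-1},{"dp":[3,0,7],"angular":[0,0,0],"hand":-1},{"dp":[4,0,6.8],"angular":[0,0,0],"hand":-1},{"dp":[5,0,6.4],"angular":[0,0,0],"hand":-1},{"dp":[6,0,6.2],"angular":[0,0,0],"hand":-1}]' 50
python3 -c "
from h import *
tou(.102,.062,.25)"
```

```text
time_s: 13.3
ee_pos: [0.6319, 0.1122, 0.2551]
orientation: [-180.0, 0.1, -175.2]
ft_force: [2.5, 0.9, -2.0]
gripper_width: -0.0004
grip_force: 1.3
unit xy 0.1014 0.0619
t 13.3 pos [0.6319 0.1122 0.2551] [-1.7999e+02  1.4000e-01 -1.7518e+02] F [ 2.5  0.9 -2. ] w -0.0004
dp cm [-0.06  0.01  0.51] ang [-0.     0.002  0.   ]
```

```bash
python3 -m inch '[{"dp":[1.6,0,0],"angular":[0,0,0],"hand":-1},{"dp":[3.1,0,0.1],"angular":[0,0,0],"hand":-1},{"dp":[4.9,0,0.5],"angular":[0,0,0],"hand":-1},{"dp":[6.6,0,0.9],"angular":[0,0,0],"hand":-1},{"dp":[8.3,0,1.6],"angular":[0,0,0],"hand":-1},{"dp":[9.9,0,2.4],"angular":[0,0,0],"hand":-1},{"dp":[11.4,0,3.4],"angular":[0,0,0],"hand":-1},{"dp":[12.9,0,4.5],"angular":[0,0,0],"hand":-1},{"dp":[14.2,0,5.8],"angular":[0,0,0],"hand":-1},{"dp":[15.4,0,7.1],"angular":[0,0,0],"hand":-1}]' 50
python3 -c "
from h import *
tou(-.0724,.062,.155)"
```

```text
time_s: 14.3
ee_pos: [0.4784, 0.0993, 0.1837]
orientation: [-180.0, 0.2, -175.2]
ft_force: [1.7, 0.1, 0.3]
gripper_width: 0.0002
grip_force: 0.6
unit xy -0.0526 0.0619
t 14.3 pos [0.4784 0.0993 0.1837] [-1.7999e+02  1.6000e-01 -1.7517e+02] F [1.7 0.1 0.3] w 0.0002
dp cm [1.99 0.01 2.87] ang [-0.     0.003  0.001]
```

```bash
python3 -m inch '[{"dp":[1.1,0,1.4],"angular":[0,0,0],"hand":-1},{"dp":[2,0,3],"angular":[0,0,0],"hand":-1},{"dp":[2.8,0,4.6],"angular":[0,0,0],"hand":-1},{"dp":[3.4,0,6.3],"angular":[0,0,0],"hand":-1},{"dp":[3.7,0,7.8],"angular":[0,0,0],"hand":-1},{"dp":[3.8,0,8.8],"angular":[0,0,0],"hand":-1},{"dp":[3.8,0,9.4],"angular":[0,0,0],"hand":-1},{"dp":[3.8,0,9.7],"angular":[0,0,0],"hand":-1},{"dp":[3.8,0,9.9],"angular":[0,0,0],"hand":-1},{"dp":[3.8,0,10],"angular":[0,0,0],"hand":-1}]' 50
python3 -c "
from h import *
tou(-.09,.062,.087)"
```

```text
time_s: 15.3
ee_pos: [0.4402, 0.0962, 0.0857]
orientation: [-180.0, -0.2, -175.1]
ft_force: [-13.2, -0.7, 28.8]
gripper_width: -0.0003
grip_force: 14.5
unit xy -0.0909 0.062
t 15.3 pos [0.4402 0.0962 0.0857] [-180.     -0.19 -175.15] F [-13.2  -0.7  28.8] w -0.0003
dp cm [-0.09  0.   -0.13] ang [-0.    -0.003  0.001]
```

```bash
python3 -m inch '[{"dp":[0,0,-1],"angular":[0,0,0],"hand":-1},{"dp":[0,0,-3],"angular":[0,0,0],"hand":-1},{"dp":[0,0,-7],"angular":[0,0,0],"hand":-1},{"dp":[0,-1,-11],"angular":[0,0,0],"hand":-0.5},{"dp":[-1,-3,-14],"angular":[0,0,0],"hand":0},{"dp":[-2,-5,-16],"angular":[0,0,0],"hand":0},{"dp":[-3,-6.2,-17],"angular":[0,0,0],"hand":0},{"dp":[-3,-6.2,-17],"angular":[0,0,0],"hand":0},{"dp":[-3,-6.2,-17],"angular":[0,0,0],"hand":0},{"dp":[-3,-6.2,-17],"angular":[0,0,0],"hand":0}]' 30
python3 - <<'E'
from h import *
from cell import imaging
def ana(c,w):
    Z=w[...,2]; hsv=cv2.cvtColor(c["pixels"],cv2.COLOR_RGB2HSV)
    r=((hsv[...,0]<8)|(hsv[...,0]>172))&(hsv[...,1]>120)&(hsv[...,2]>50)&(abs(Z-.1365)<.012)&(abs(w[...,0]-.475)<.06)&(abs(w[...,1]-.037)<.06)
    if r.sum()>10: print("knob",r.sum(),rect(w[r]),np.median(Z[r]),((np.median(w[r],0)[:2]-U)@ex).round(4),((np.median(w[r],0)[:2]-U)@ey).round(4))
    h=(hsv[...,1]<60)&(hsv[...,2]>120)&(abs(Z-.0865)<.03)&(abs(w[...,0]-.53)<.12)&(abs(w[...,1]-.04)<.09)
    p=w[h]; x=(p[:,:2]-U)@ex; print("hatch slope",np.polyfit(x,p[:,2],1),len(x))
for n in("side","top"):
    c=imaging.capture(n); print(n); ana(c,cloud(c))
c,T=wrist(); print("wrist"); ana(c,cloud(c,T)); cv2.imwrite("pics/w4.png",c["pixels"][:,:,::-1])
tou(-.062,0,.14)
E
```

```text
time_s: 16.3
ee_pos: [0.4747, 0.0375, 0.2516]
orientation: [180.0, -0.1, -175.1]
ft_force: [-0.4, -0.2, 0.2]
gripper_width: 0.0426
grip_force: 0.0
side
knob 337 ((0.47655925154685974, 0.03176799416542053), (0.056155525147914886, 0.013075328432023525), 5.524326324462891) 0.13640040133054493 -0.0614 -0.0077
hatch slope [0.00146879 0.0842895 ] 4320
top
knob 122 ((0.4642956554889679, 0.03755943477153778), (0.037525542080402374, 0.022548286244273186), 0.38235974311828613) 0.14287341369221107 -0.07 0.0009
hatch slope [-0.00186409  0.08611424] 1287
wrist
knob 1123 ((0.47228097915649414, 0.036752812564373016), (0.05731387808918953, 0.02493838593363762), 18.181400299072266) 0.14408080419225683 -0.0667 -0.0
hatch slope [0.00083323 0.08723   ] 18795
unit xy -0.0613 0.0006
t 16.45 pos [0.4749 0.0375 0.2517] [ 1.7997e+02 -1.2000e-01 -1.7512e+02] F [ 0.8 -0.4 -1.3] w 0.0425
dp cm [ 0.05 -0.07 11.17] ang [ 0.001 -0.002  0.001]
```

View pics/w4.png

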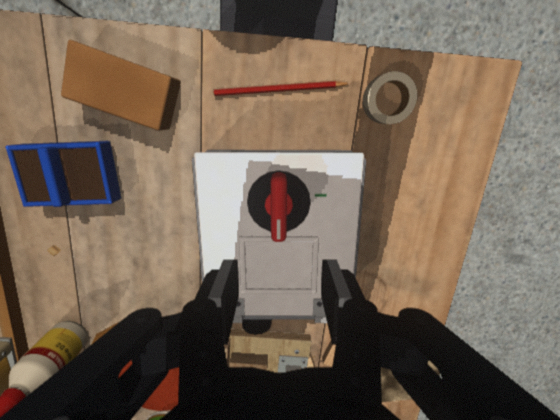

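Hatch is shut level; the red grip at (279,208) lies along the unit's x, centred between the fingers.

```bash
python3 -m inch '[{"dp":[0.15,-0.06,2],"angular":[0,0,0],"hand":0},{"dp":[0.15,-0.06,5],"angular":[0,0,0],"hand":0},{"dp":[0.15,-0.06,8],"angular":[0,0,0],"hand":0},{"dp":[0.15,-0.06,10.5],"angular":[0,0,0],"hand":0},{"dp":[0.15,-0.06,12.3],"angular":[0,0,0],"hand":0},{"dp":[0.15,-0.06,13.3],"angular":[0,0,0],"hand":0},{"dp":[0.15,-0.06,13.8],"angular":[0,0,0],"hand":0},{"dp":[0.15,-0.06,13.8],"angular":[0,0,0],"hand":0},{"dp":[0.15,-0.06,13.8],"angular":[0,0,0],"hand":-0.4},{"dp":[0.15,-0.06,13.8],"angular":[0,0,0],"hand":-1}]' 60
python3 -m inch '[{"dp":[0,0,0],"angular":[0,0,0],"hand":-1},{"dp":[0,0,0],"angular":[0,0,0],"hand":-1},{"dp":[0,0,0],"angular":[0,0,0],"hand":-1},{"dp":[0,0,0],"angular":[0,0,0],"hand":-1},{"dp":[0,0,0],"angular":[0,0,0],"hand":-1},{"dp":[0,0,0],"angular":[0,0,0],"hand":-1},{"dp":[0,0,0],"angular":[0,0,0],"hand":-1},{"dp":[0,0,0],"angular":[0,0,0],"hand":-1},{"dp":[0,0,0],"angular":[0,0,0],"hand":-1},{"dp":[0,0,0],"angular":[0,0,0],"hand":-1}]' 60
```

```text
time_s: 17.45
ee_pos: [0.4762, 0.0362, 0.1164]
orientation: [-180.0, 0.2, -175.2]
ft_force: [0.2, 2.0, 4.7]
gripper_width: 0.0147
grip_force: 2.8
time_s: 18.45
ee_pos: [0.476, 0.0364, 0.1155]
orientation: [180.0, 0.2, -175.2]
ft_force: [3.3, 3.2, 4.1]
gripper_width: 0.013
grip_force: 62.1
```

```bash
python3 -m inch '[{"dp":[0,0,0.4],"angular":[0,0,0],"hand":-1},{"dp":[0,0,0.8],"angular":[0,0,0],"hand":-1},{"dp":[0,0,1.2],"angular":[0,0,0],"hand":-1},{"dp":[0,0,1.5],"angular":[0,0,0],"hand":-1},{"dp":[0,0,1.7],"angular":[0,0,0],"hand":-1},{"dp":[0,0,1.9],"angular":[0,0,0],"hand":-1},{"dp":[0,0,2],"angular":[0,0,0],"hand":-1},{"dp":[0,0,2.1],"angular":[0,0,0],"hand":-1},{"dp":[0,0,2.1],"angular":[0,0,0],"hand":-1},{"dp":[0,0,2.1],"angular":[0,0,0],"hand":-1}]' 60
```

```text
time_s: 19.45
ee_pos: [0.4763, 0.0363, 0.0966]
orientation: [180.0, 0.2, -175.2]
ft_force: [-2.1, 5.6, 18.6]
gripper_width: 0.0128
grip_force: 64.8
```

```bash
python3 -m inch '[{"dp":[0,0,0],"angular":[0,0,0.08],"hand":-1},{"dp":[0,0,0],"angular":[0,0,0.16],"hand":-1},{"dp":[0,0,0],"angular":[0,0,0.24],"hand":-1},{"dp":[0,0,0],"angular":[0,0,0.32],"hand":-1},{"dp":[0,0,0],"angular":[0,0,0.4],"hand":-1},{"dp":[0,0,0],"angular":[0,0,0.48],"hand":-1},{"dp":[0,0,0],"angular":[0,0,0.56],"hand":-1},{"dp":[0,0,0],"angular":[0,0,0.64],"hand":-1},{"dp":[0,0,0],"angular":[0,0,0.72],"hand":-1},{"dp":[0,0,0],"angular":[0,0,0.8],"hand":-1}]' 60
python3 -c "
from h import *
tou(-.062,0,.0966,94.8)"
```

```text
time_s: 20.45
ee_pos: [0.4758, 0.0351, 0.0966]
orientation: [-180.0, 0.2, 138.8]
ft_force: [-3.0, 1.6, 20.5]
gripper_width: 0.0128
grip_force: 65.0
unit xy -0.0606 -0.0018
t 20.45 pos [0.4758 0.0351 0.0966] [-179.98    0.18  138.85] F [-3.   1.6 20.5] w 0.0128
dp cm [ 0.23  0.02 -0.  ] ang [0.001 0.003 0.769]
```

```bash
python3 -m inch '[{"dp":[0,0,0],"angular":[0,0,0.09],"hand":-1},{"dp":[0,0,0],"angular":[0,0,0.18],"hand":-1},{"dp":[0,0,0],"angular":[0,0,0.27],"hand":-1},{"dp":[0,0,0],"angular":[0,0,0.36],"hand":-1},{"dp":[0,0,0],"angular":[0,0,0.45],"hand":-1},{"dp":[0,0,0],"angular":[0,0,0.54],"hand":-1},{"dp":[0,0,0],"angular":[0,0,0.62],"hand":-1},{"dp":[0,0,0],"angular":[0,0,0.7],"hand":-1},{"dp":[0,0,0],"angular":[0,0,0.78],"hand":-1},{"dp":[0,0,0],"angular":[0,0,0.78],"hand":-1}]' 60
python3 -c "
from h import *
from cell import readout
print(readout.observe()['moment'])
tou(-.062,0,.0966,94.8)"
```

```text
time_s: 21.45
ee_pos: [0.4746, 0.0346, 0.0965]
orientation: [-179.9, 0.2, 94.3]
ft_force: [-5.4, -1.4, 22.6]
gripper_width: 0.0128
grip_force: 64.9
[-0.19278355  1.25387026  0.10742284]
unit xy -0.0618 -0.0022
t 21.45 pos [0.4746 0.0346 0.0965] [-179.94    0.19   94.32] F [-5.4 -1.4 22.6] w 0.0128
dp cm [ 0.22 -0.02 -0.01] ang [-0.001  0.003 -0.008]
```

```bash
python3 -m inch '[{"dp":[0,0,-0.3],"angular":[0,0,0],"hand":-1},{"dp":[0,0,-0.6],"angular":[0,0,0],"hand":-1},{"dp":[0,0,-0.8],"angular":[0,0,0],"hand":-1},{"dp":[0,0,-0.8],"angular":[0,0,0],"hand":-1},{"dp":[0,0,-0.8],"angular":[0,0,0],"hand":-1},{"dp":[0,0,-0.8],"angular":[0,0,0],"hand":-0.6},{"dp":[0,0,-0.8],"angular":[0,0,0],"hand":-0.3},{"dp":[0,0,-0.8],"angular":[0,0,0],"hand":0},{"dp":[0,0,-0.8],"angular":[0,0,0],"hand":0},{"dp":[0,0,-0.8],"angular":[0,0,0],"hand":0}]' 60
python3 -m inch '[{"dp":[0,0,-0.5],"angular":[0,0,0],"hand":0},{"dp":[0,0,-2],"angular":[0,0,0],"hand":0},{"dp":[0,0,-4],"angular":[0,0,0],"hand":0},{"dp":[0,0,-7],"angular":[0,0,0],"hand":0},{"dp":[0,0,-10],"angular":[0,0,0],"hand":0},{"dp":[0,0,-13],"angular":[0,0,0],"hand":0},{"dp":[0,0,-15],"angular":[0,0,0],"hand":0},{"dp":[0,0,-16],"angular":[0,0,0],"hand":0},{"dp":[0,0,-16],"angular":[0,0,0],"hand":0},{"dp":[0,0,-16],"angular":[0,0,0],"hand":0}]' 60
python3 - <<'E'
from h import *
from cell import imaging
c,T=wrist(); cs=imaging.capture("side")
for c,w in((c,cloud(c,T)),(cs,cloud(cs))):
    Z=w[...,2]; hsv=cv2.cvtColor(c["pixels"],cv2.COLOR_RGB2HSV)
    r=((hsv[...,0]<8)|(hsv[...,0]>172))&(hsv[...,1]>120)&(hsv[...,2]>40)&(Z>.1)&(abs(w[...,0]-.475)<.05)&(abs(w[...,1]-.037)<.05)
    t=r&(Z>np.percentile(Z[r],50)-.004); print("knob",r.sum(),rect(w[t]),np.percentile(Z[r],[20,50,80,97]).round(4))
    h=(hsv[...,1]<60)&(hsv[...,2]>120)&(abs(Z-.0865)<.03)&(abs(w[...,0]-.53)<.12)&(abs(w[...,1]-.04)<.09)
    p=w[h]; x=(p[:,:2]-U)@ex; print("hatch",np.polyfit(x,p[:,2],1),len(x))
cv2.imwrite("pics/f.png",np.hstack([cv2.resize(cs["pixels"][130:330,180:420],None,fx=2,fy=2)])[:,:,::-1])
E
```

```text
time_s: 22.45
ee_pos: [0.4743, 0.035, 0.1022]
orientation: [-179.9, 0.1, 94.3]
ft_force: [-0.2, 0.8, 7.7]
gripper_width: 0.0429
grip_force: 4.0
time_s: 23.45
ee_pos: [0.4733, 0.0359, 0.26]
orientation: [-179.8, -0.0, 94.3]
ft_force: [-1.0, 0.1, -0.6]
gripper_width: 0.0429
grip_force: 0.0
knob 1024 ((0.4730549156665802, 0.03883267194032669), (0.01332271471619606, 0.057156648486852646), 4.712833881378174) [0.1233 0.1317 0.1329 0.1338]
hatch [-0.00273794  0.08719297] 25278
knob 257 ((0.4756942391395569, 0.03117194212973118), (0.013741565868258476, 0.05919237807393074), 5.726695537567139) [0.1089 0.125  0.1291 0.1305]
hatch [0.00219966 0.08424334] 4617
```

View pics/f.png

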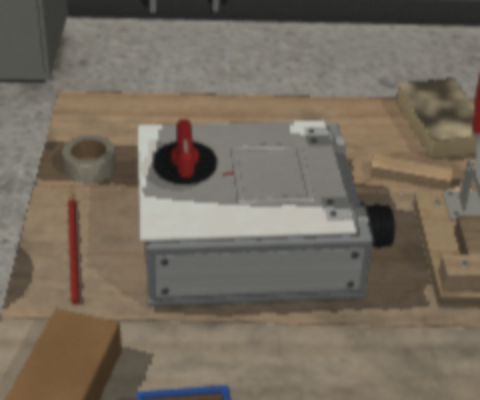

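The red grip (185,148 in the crop) lies along y on a level hatch. Both views put its top about 11.5 mm lower than before, so the cam has caught.

```bash
python3 -c "
from cell import robot
print(robot.hand_in())"
```

```text
the job is handed in; nothing more can be done
None
```

The job is handed in at about 24 s of the 72 s limit, with no verdict returned: the clean filter was set flat in the bay, the hatch is shut level, and the fastener is turned a quarter and caught with its head about 11.5 mm down; the used filter, cork block and tape roll were never touched.

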